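# Slide a tile tray across a gap into an inspection hood

## Robot

A 6-joint arm with a two-finger parallel gripper is mounted at the origin on a cart in front of the work surface, level with it; the furniture and walls round the work are solid. World frame = base frame: x ahead of the robot, y to its left, z up, the work surface at z = 0. Lengths are in mm, angles in degrees, forces in N, time in s.
With the tool pointing down it reaches from about 350 to 850 mm from the base axis. Payload 8.1 kg.
Tool frame: the origin (TCP) lies between the finger pads; the fingertips stand 22 mm ahead of it and the grasp point (between the pads) lies 3 mm ahead of it (r.nose_length is the z of the fingertips in the tool frame, in mm); z points along the fingers, x is the direction in which the jaws open and shut, and the axes are right-handed (so a half turn about z gives the same grasp; the last joint's range is limited). The gripper opens to 85 mm and grips with 20 to 120 N. Pads are 22 mm wide; open, the fingers measure 114 mm over their backs; the gripper's body (76 mm by 85 mm) begins 54 mm behind the grasp point. The pads swing forward as they close: fully open they stand 13 mm farther back than shut.
Start: joints at [-82.185, 7.471, 85.268, -0, 87.261, -4.893], TCP at [132.012, -585.302, 253.292] pointing down, gripper open.
Joint ranges: [-169.43, 169.43], [-51.17, 129.36], [1.28, 143.12], [-76.62, 256.62], [0, 156.53], [-152.29, 152.29]. Speed limits (degrees/s): [136.94, 136.94, 159.86, 180, 180, 180].

## Interface

Orientations are given as [roll, pitch, yaw] about the fixed x, y, z axes, in that order (R = Rz(yaw) Ry(pitch) Rx(roll)).
In Python, from bench import r gives the robot as it stands.
- The arm moves only by the shell command python3 -m jog 'ROWS' [FORCE]. ROWS is JSON, a list of rows, each a list of 5 numbers: the shift along the tool's x, y, z in m, then the turn about the tool's z in degrees, then the opening in per cent of the stroke, from 0 (shut) to 100 (fully open). A call has 1 to 8 rows; each row is the pose to reach, as a shift and turn from the pose measured when the call began, along the tool's axes at that moment; what a row does not reach only later rows make up. A row lasts 1/10 s, in which the tool goes at most 50 mm and 8.59 degrees, less where a joint would pass 70% of its speed; a pose out of reach is approached as far as the arm can. A call with a gripper value outside its range is refused whole. The fingers move at their own pace and stop on an object; FORCE is the grip in N (left out, the last holds). Time passes only in rows, so rows that repeat a pose let the fingers close. It gives the time, the measured TCP pose, the force and the opening at its end, in the units of the state.
- r.sense(): the state, without advancing time (a new reading comes with each control period).
- r.snapshot(name): name is "side" or "top"; returns a dict with "image" (400x640x3 uint8, red, green, blue), "K" (3x3 intrinsics, pixels), "T" (4x4, takes a point from camera to world coordinates). Camera axes: x right, y down, z forward; pixel columns grow to the right and rows downward; lengths in mm; the calibration is good to about 2 mm. A picture is of the moment at which its call begins. There is no depth.
- r.hand_in(): hands the job in, once; it reports no verdict.
Trained networks look in a picture, given as the dict that the camera call returned (one of the last four; its "shot" number tells which), for a name from the list of things; names that differ only in an ending like _2 or _b are one class to them, and where a whole thing is asked for, a point or a joint stands for the part that bears it (a point fixed in the world has none). Each returns a list of dicts, best first, with "conf" (0 to 1); they miss things now and then, are a little off and sometimes report something else, mostly with a low value. They report only what shows in the picture. A call takes as long as a camera call.
- r.search_frame(picture, label): "bbox" ([left, top, right, bottom] in pixels, round what is visible of it).
- r.pinpoint(picture, label): "uv" ([column, row] in pixels: a listed point, or the origin of a listed thing).
The state is a dict: "time": time; "joint_pos": joint angles; "qd": joint speeds; "joint_efforts": joint torques, N m; "tool_pos": TCP position; "tcp_rot": TCP orientation; "ft_force": force on the tool from outside, world axes, zero at the start; "wrist_torque": the same for the moment, N m; "finger_gap": finger opening in mm.
Only numpy, scipy, OpenCV 4.12 (cv2) and the standard library are available. Lean on these libraries where they do the work, as an engineer would, in place of code of your own. Each camera call takes 0.05 s, during which the arm holds its last target. There are 200 camera calls.

## Task

Slide the loaded steel tray, nose first, from the loading stand across the open gap into the low inspection hood, until it has pushed the sliding end plate at the back as far as the plate will go; how deep that is is not known beforehand, so feel for the end and do not ram it. Keep the tray level and down at deck height all the way: do not lift it or let its nose sag into the gap (it is nose-heavy and tips in unless its tail is held down), and keep the black tile in its nest. Then let go, leaving the other things on the table where they are.

Things in the scene. Friction and masses are not known exactly. Their poses are not given: they have to be found in the camera images.
- tray_grip (a point): Point in the middle of the black grip block at the tail of the loose steel tray; axes: x to the nose, y to the tray's left, z up. The block is 20 mm along x, 26 mm across y (grasp across y) and spans 2 to 40 mm above the tray's underside; this point is 26 mm above the underside and 169 mm behind the nose
- tray_nose (a point): Middle of the tray's front, level with its underside; axes as tray_grip. The last 8 mm of the underside turn up 3 mm. The tray is an open box 160 mm long (without the block), 78 wide, 16 high, 0.28 kg. Loaded, its centre of mass is about 70 mm behind the nose, less than the gap: unless the tail is held down it tips in
- tile_center (a point): Centre of the loose black reference tile (62x88x13 mm, about 0.25 kg), lying in the front nest of the tray, 88 mm along the tray; its own z is up
- stand_edge (a point): Middle of the edge of the fixed loading stand at the gap, on its deck (190 mm long, 110 wide, 60 above the work surface); x points horizontally to the hood, z up. The tray starts on this deck, its nose 8 to 28 mm short of the edge, a little askew; the stand may be turned 0.08 rad and be 12 mm off the hood's line
- hood_entry (a point): Middle of the entrance edge of the fixed hood, at deck height (60 mm up, as the stand's); x horizontally into the hood, y left, z up. The gap to stand_edge is 108 to 120 mm, open down to the table. The first 14 mm of deck slope 6 mm down to the edge as a lead-in. Guides 12 mm high, 97 mm apart at x = 30 mm, narrow to 85 mm from x = 70 mm on; the tray runs between them
- hood_lip (a point): Middle of the roof's front lip, on its underside, 75 mm above the deck, 15 mm in from hood_entry; axes as there. The roof is 4 mm thick, 116 wide; open at the sides for 99 mm. With the tray home (nose 198 to 210 mm in from hood_entry) the grip block's middle is 14 to 26 mm in behind this lip, so the tool must lean back about 45 degrees, fingertips pointing into the hood
- end_plate (a joint): Travel (m) of the grey end plate at the back of the hood: 0 = fully out, 0.012 = pushed in to its hard end; it starts from 0 to 0.006, slides stiffly (about 3 N, besides the tray's own drag), has no spring and stays where it is pushed. It is mounted on an adjustable stop whose depth is not told: the plate's hard end is somewhere between x = 198 and 210 mm in the axes of hood_entry
- tray: The steel tray itself; origin under its middle, 80 mm behind the nose; axes as tray_grip
- hood: The inspection hood with its end plate; origin 60 mm below hood_entry, on the work surface; axes as there
- rack: Bystander: black slotted coupon rack, 46x110x20 mm; origin under its centre
- pot: Bystander: small white pot with a green lid, 45x45x43 mm; origin under its centre
- block: Bystander: brown sanding block, 48x85x25 mm; origin under its centre
- pen: Bystander: grey probe pen, 16x90x16 mm; origin under its centre
- tweezers: Bystander: tweezers, 18x120x8 mm; origin under its centre
- sharpener: Bystander: metal pencil sharpener, 15x25x14 mm; origin under its centre

How it is judged (in metres and radians):
On the way:
1. the tray spans the gap with its nose resting on the hood's deck (x of tray_nose in the frame of hood_entry above 0.02 m and angle between tray_nose's own z axis and vertical below 0.05 rad), for 0.1 s.
At the end, for the whole second after the job is handed in: The tray lies flat on the hood's deck between the guides (within 3 mm of deck height, tilt under 0.03 rad, in line within 0.08 rad), its nose at least 193 mm inside the entrance edge, the end plate pushed in at least 9.5 mm of its 12 mm travel, and the tile lies in its nest (value of joint end_plate above 0.0095 m and x of tray_nose in the frame of hood_entry above 0.193 m and z of tray_nose in the frame of hood_entry between -0.003 and 0.003 m and angle between the x axis of tray_nose and the x axis of hood_entry, either way round below 0.08 rad and angle between tray_nose's own z axis and vertical below 0.03 rad and x of tile_center in the frame of tray_nose between -0.056 and -0.042 m and z of tile_center in the frame of tray_nose below 0.014 m); the robot touches nothing.
It fails at once if the tray is rammed home: more than 70 N between tray and hood or end plate with the nose over 185 mm in (contact force between tray and hood above 70 N and x of tray_nose in the frame of hood_entry above 0.185 m).
It fails at once if the tray tips or sags by more than 0.08 rad (angle between tray_nose's own z axis and vertical above 0.08 rad).
It fails at once if the tray is lifted more than 15 mm above the decks (z of tray_grip in the frame of hood_entry above 0.041 m or z of tray_nose in the frame of hood_entry above 0.015 m).
It fails at once if the tray's nose drops more than 10 mm below the decks (z of tray_nose in the frame of hood_entry below -0.01 m).
It fails at once if a bystander is moved more than 25 mm (distance of any of rack, pot, block, pen, tweezers, sharpener from where it was at the start of the episode above 0.025 m).
It also fails if it takes over 42 s, if anything falls off the work surface, if the arm or the gripper's body presses on something with over 40 N, if the wrist force passes 120 N, or if a joint passes its speed limit or range.

## Working session

There is one attempt and no reset: what is moved stays moved. The work goes in short steps, Python scripts to look and compute and a shell command to move; the robot and the scene stay as the last step left them, time stands still between calls to the robot, and variables do not carry over. Pictures are saved under pics/ and viewed, about 8 in all and at most 12, crops included, and the job is handed in when it is done.

```bash
ls; mkdir -p pics
cat > h.py <<'E'
import numpy as np, cv2
from bench import r
def tri(label,shots):
    A=[];b=[]
    for s in shots:
        d=r.pinpoint(s,label)
        if not d: return None
        u=d[0]['uv'];T=np.array(s['T']);v=T[:3,:3]@np.linalg.solve(np.array(s['K']),[u[0],u[1],1]);v/=np.linalg.norm(v)
        P=np.eye(3)-np.outer(v,v);A.append(P);b.append(P@T[:3,3])
    x=np.linalg.solve(sum(A),sum(b));return x.round(1),[round(float(np.linalg.norm(P@x-q)),1) for P,q in zip(A,b)]
def onplane(s,uv,z):
    T=np.array(s['T']);v=T[:3,:3]@np.linalg.solve(np.array(s['K']),[uv[0],uv[1],1]);c=T[:3,3]
    return (c+v*(z-c[2])/v[2]).round(1)
E
python3 - <<'E'
from h import *
s=r.sense();print(s)
print([m for m in dir(r) if m[0]!='_'])
a=r.snapshot('top');b=r.snapshot('side')
for n,i in(('top',a),('side',b)):cv2.imwrite(f'pics/{n}0.png',i['image'][:,:,::-1]);print(i['K'],i['T'])
H=dict(tray_grip=86,tray_nose=60,tile_center=70,stand_edge=60,hood_entry=60,hood_lip=135,tray=60,rack=0,pot=0,block=0,pen=0,tweezers=0,sharpener=0)
for n in H:
    o=[n]
    for i in(a,b):
        d=r.pinpoint(i,n)
        if d:o.append((np.round(d[0]['uv']).tolist(),round(d[0]['conf'],2),onplane(i,d[0]['uv'],H[n]).tolist()))
    print(*o)
print(r.sense()['time'])
E
```

```text
pics
{'time': 0.0, 'joint_pos': array([-8.21847395e+01,  7.51573806e+00,  8.53312275e+01,  6.31392699e-04,
        8.72600512e+01, -4.89198794e+00]), 'qd': array([-0.02436224, -0.01227925,  0.00761874, -0.02715473,  0.02272592,
       -0.01353486]), 'joint_efforts': array([-2.15519399e-04, -5.69409370e+01, -5.00550413e+01, -2.38590437e-04,
        1.50835735e-02, -2.23425741e-05]), 'tool_pos': array([ 131.9479992 , -584.78430647,  252.21914216]), 'tcp_rot': array([-1.79990246e+02,  1.06573197e-01, -7.72927733e+01]), 'ft_force': array([ 0.50723264, -0.08924084,  0.00745914]), 'wrist_torque': array([ 0.061632  , -0.06246275,  0.00272675]), 'finger_gap': 85.5981516456617}
['PlanningError', 'hand_in', 'nose_length', 'pinpoint', 'search_frame', 'sense', 'snapshot']
[[379.11928476   0.         315.98284909]
 [  0.         379.11928476 197.11146565]
 [  0.           0.           1.        ]] [[-1.99241068e-03 -9.81778819e-01  1.90016794e-01  3.49328170e+02]
 [-9.99992382e-01  2.59391091e-03  2.91685423e-03 -9.50293157e+01]
 [-3.35659234e-03 -1.90009534e-01 -9.81776507e-01  1.18117470e+03]
 
[... 1001 characters left out ...]
.88, [473.0, -2.3, 135.0]) ([312.0, 235.0], 0.76, [478.4, 0.9, 135.0])
tray ([364.0, 245.0], 0.77, [423.2, -231.7, 60.0]) ([383.0, 209.0], 0.73, [419.8, -234.9, 60.0])
rack ([440.0, 224.0], 0.59, [492.8, -478.0, 0.0])
pot ([320.0, 199.0], 0.67, [570.5, -105.2, 0.0]) ([317.0, 213.0], 0.52, [572.5, -106.8, 0.0])
block ([444.0, 251.0], 0.65, [406.9, -487.6, 0.0]) ([436.0, 176.0], 0.83, [399.6, -486.0, 0.0])
pen ([200.0, 192.0], 0.47, [595.2, 276.6, 0.0]) ([215.0, 285.0], 0.65, [608.1, 266.3, 0.0])
tweezers ([353.0, 243.0], 0.61, [432.1, -206.3, 0.0]) ([213.0, 307.0], 0.69, [558.6, 310.9, 0.0])
sharpener ([317.0, 163.0], 0.53, [691.1, -96.3, 0.0]) ([287.0, 193.0], 0.54, [691.7, -90.3, -0.0])
1.4
```

```bash
python3 -m jog --help 2>&1 | head -30
```

```text
invalid input: not JSON, or not a number
```

View images.

Run:
```python
import cv2
a=cv2.imread('pics/top0.png')[130:330,150:550];b=cv2.imread('pics/side0.png')[130:330,150:550]
import numpy as np
cv2.imwrite('pics/ab.png',cv2.resize(np.vstack([a,b]),None,fx=1.5,fy=1.5,interpolation=2))
```

```text
(no output)
```

View pics/ab.png

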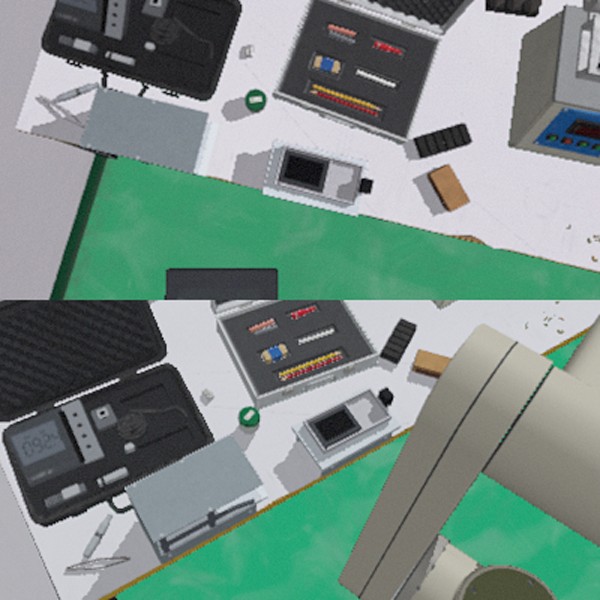

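```bash
python3 -m jog '[[-0.043,0.037,0,0,100],[-0.086,0.075,0,0,100],[-0.129,0.112,0,0,100],[-0.172,0.149,0,0,100],[-0.200,0.130,0,0,100],[-0.240,0.110,0,0,100],[-0.280,0.095,0,0,100],[-0.32,0.075,0,0,100]]'; python3 -c "
from h import *
s=r.sense();print(s['joint_pos'].round(1),s['tool_pos'].round(1),s['tcp_rot'].round(1),s['time'])"
```

```text
time: 2.2
tool_pos: [-11.7, -288.2, 253.1]
tcp_rot: [180.0, -0.0, -77.3]
ft_force: [0.1, 0.6, 1.1]
finger_gap: 85.5
[-102.5  -47.5  128.2   -0.    99.3  -25.2] [ -11.7 -288.2  253.1] [180.   -0.  -77.3] 2.2
```

```bash
python3 -m jog '[[-0.036,-0.017,0,0,100],[-0.072,-0.034,0,0,100],[-0.108,-0.052,0,0,100],[-0.135,-0.064,0,0,100]]'; python3 -c "
from h import *
s=r.sense();print(s['joint_pos'].round(1),s['tool_pos'].round(1),s['tcp_rot'].round(1),s['time'])"
```

```text
time: 2.6
tool_pos: [21.4, -255.0, 261.1]
tcp_rot: [-179.7, 2.6, -77.4]
ft_force: [0.1, 0.5, -0.2]
finger_gap: 85.3
[-96.1 -51.1 129.2  -0.5 104.5 -18.8] [  21.4 -255.   261.1] [-179.7    2.6  -77.4] 2.6
```

```bash
python3 -m jog '[[-0.030,0.010,-0.030,0,100],[-0.065,-0.005,-0.065,0,100],[-0.1,-0.02,-0.1,0,100],[-0.135,-0.035,-0.135,0,100],[-0.165,-0.05,-0.165,0,100],[-0.2,-0.06,-0.2,0,100]]'; python3 -c "
from h import *
s=r.sense();print(s['joint_pos'].round(1),s['tool_pos'].round(1),s['tcp_rot'].round(1),s['time'])"
```

```text
time: 3.2
tool_pos: [43.8, -187.1, 454.4]
tcp_rot: [-179.7, 4.3, -77.3]
ft_force: [0.3, 0.1, -0.0]
finger_gap: 85.1
[-91.  -51.1 108.5  -0.9 126.9 -14.1] [  43.8 -187.1  454.4] [-179.7    4.3  -77.3] 3.2
```

```bash
python3 -c "
import cv2,numpy as np
cv2.imwrite('pics/full.png',np.hstack([cv2.imread('pics/top0.png')[:,:330],cv2.imread('pics/side0.png')[:,:400]]))"
```

```text
(no output)
```

View pics/full.png

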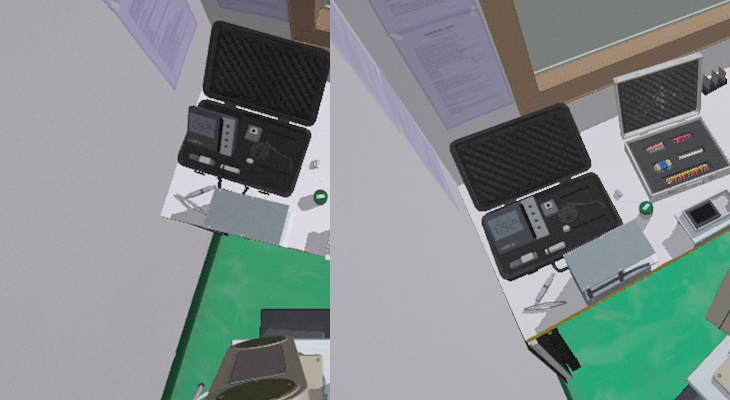

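```bash
cat >> h.py <<'E'
from scipy.spatial.transform import Rotation as Ro
def st():
    s=r.sense();R=Ro.from_euler('xyz',s['tcp_rot'],degrees=True).as_matrix();z=R[:,2]
    print('t',round(s['time'],2),'q',s['joint_pos'].round(1),'p',s['tool_pos'].round(1),'F',s['ft_force'].round(1),'gap',round(s['finger_gap'],1))
    print(' lean %.1f az %.1f'%(np.degrees(np.arccos(-z[2])),np.degrees(np.arctan2(z[1],z[0]))),'toolx',R[:,0].round(3))
    return s,R
def to(*targets):
    s,R=st()
    for t in targets:print(t,'->',(R.T@(np.array(t)-s['tool_pos'])/1000).round(4))
E
python3 -c "
from h import *
to((-17,-304,120),(45,-31,120))"
```

```text
t 3.2 q [-91.  -51.1 108.5  -0.9 126.9 -14.1] p [  43.8 -187.1  454.4] F [ 0.3  0.1 -0. ] gap 85.1
 lean 4.3 az 98.2 toolx [ 0.218 -0.973 -0.075]
(-17, -304, 120) -> [0.1257 0.0869 0.3254]
(45, -31, 120) -> [-0.1264 -0.0333  0.3452]
```

```bash
python3 -m jog '[[0.02,0.015,0.046,0,100],[0.04,0.03,0.092,0,100],[0.06,0.045,0.138,0,100],[0.08,0.06,0.184,0,100],[0.1,0.07,0.23,0,100],[0.115,0.08,0.276,0,100],[0.126,0.087,0.325,0,100],[0.126,0.087,0.325,0,100]]'; python3 -c "
from h import *
to((-17,-304,120),(10,-180,120),(45,-31,120))"
```

```text
time: 4.0
tool_pos: [-16.5, -301.3, 115.3]
tcp_rot: [-179.5, 4.8, -77.4]
ft_force: [-0.1, 0.9, -0.1]
finger_gap: 85.4
t 4.0 q [-101.3  -33.7  134.9   -1.5   83.3  -23.7] p [ -16.5 -301.3  115.3] F [-0.1  0.9 -0.1] gap 85.4
 lean 4.8 az 96.2 toolx [ 0.218 -0.972 -0.083]
(-17, -304, 120) -> [ 0.0022  0.001  -0.0049]
(10, -180, 120) -> [-0.1125 -0.0524  0.0052]
(45, -31, 120) -> [-0.2497 -0.1191  0.0173]
```

```bash
python3 -m jog '[[-0.045,-0.021,0,0,100],[-0.09,-0.042,0,0,100],[-0.135,-0.063,0,0,100],[-0.18,-0.084,0,0,100],[-0.225,-0.105,0,0,100],[-0.25,-0.119,0,0,100]]'; python3 -c "
from h import *
to((45,-31,120))"
```

```text
time: 4.6
tool_pos: [48.0, -219.6, 131.4]
tcp_rot: [-179.4, 7.4, -77.3]
ft_force: [0.4, -1.1, 0.0]
finger_gap: 85.2
t 4.6 q [-89.3 -51.2 142.9  -1.   95.6 -12. ] p [  48.  -219.6  131.4] F [ 0.4 -1.1  0. ] gap 85.2
 lean 7.4 az 98.2 toolx [ 0.217 -0.968 -0.128]
(45, -31, 120) -> [-0.1816 -0.0381  0.0353]
```

```bash
python3 -c "
from h import *
to((10,-224,135),(-30,-230,135),(-75,-226,135),(10,30,140))"
```

```text
t 4.6 q [-89.3 -51.2 142.9  -1.   95.6 -12. ] p [  48.  -219.6  131.4] F [ 0.4 -1.1  0. ] gap 85.2
 lean 7.4 az 98.2 toolx [ 0.217 -0.968 -0.128]
(10, -224, 135) -> [-0.0044  0.038  -0.0035]
(-30, -230, 135) -> [-0.0073  0.0784 -0.0035]
(-75, -226, 135) -> [-0.021   0.1214 -0.0022]
(10, 30, 140) -> [-0.2508 -0.0174  0.0239]
```

```bash
python3 -m jog '[[-0.004,0.038,-0.004,0,100],[-0.007,0.078,-0.004,0,100],[-0.021,0.121,-0.002,0,100],[-0.25,-0.017,0.024,0,100],[-0.25,-0.017,0.024,0,100],[-0.25,-0.017,0.024,0,100]]'; python3 -c "
from h import *
to((10,30,140))"
```

```text
time: 5.2
tool_pos: [-55.0, -205.1, 132.8]
tcp_rot: [-178.4, 9.7, -77.3]
ft_force: [-0.3, -0.3, 0.7]
finger_gap: 85.3
t 5.2 q [-112.1  -51.2  143.    -4.2   97.1  -34.8] p [ -55.  -205.1  132.8] F [-0.3 -0.3  0.7] gap 85.3
 lean 9.8 az 93.2 toolx [ 0.216 -0.962 -0.169]
(10, 30, 140) -> [-0.2132 -0.1141  0.0324]
```

```bash
python3 -m jog '[[-0.21,-0.11,0.03,0,100]]'; python3 -c "
from h import *
st()"; python3 -m jog '[[-0.8,-0.4,0.0,0,100],[-0.8,-0.4,0.0,0,100],[-0.8,-0.4,0.0,0,100]]';python3 -c "
from h import *
st()"
```

```text
time: 5.3
tool_pos: [-48.3, -195.1, 135.0]
tcp_rot: [-177.6, 11.5, -77.1]
ft_force: [0.4, -0.4, -0.2]
finger_gap: 85.4
t 5.3 q [-111.   -51.2  143.    -4.5   99.   -34. ] p [ -48.3 -195.1  135. ] F [ 0.4 -0.4 -0.2] gap 85.4
 lean 11.7 az 91.2 toolx [ 0.219 -0.955 -0.199]
time: 5.6
tool_pos: [-31.4, -182.5, 137.9]
tcp_rot: [-176.8, 13.9, -76.8]
ft_force: [0.2, 0.0, -0.5]
finger_gap: 85.2
t 5.6 q [-107.7  -51.2  143.    -4.4  101.7  -30.9] p [ -31.4 -182.5  137.9] F [ 0.2  0.  -0.5] gap 85.2
 lean 14.2 az 90.0 toolx [ 0.222 -0.945 -0.239]
```

```bash
python3 -c "
from h import *
to((-58,-262,125))"
```

```text
t 5.6 q [-107.7  -51.2  143.    -4.4  101.7  -30.9] p [ -31.4 -182.5  137.9] F [ 0.2  0.  -0.5] gap 85.2
 lean 14.2 az 90.0 toolx [ 0.222 -0.945 -0.239]
(-58, -262, 125) -> [ 0.0723  0.0438 -0.007 ]
```

```bash
python3 -m jog '[[0.036,0.022,-0.003,-8,50],[0.072,0.044,-0.007,-16,50],[0.072,0.044,-0.007,-24,50],[0.072,0.044,-0.007,-32,50],[0.072,0.044,-0.007,-40,50],[0.072,0.044,-0.007,-48,50],[0.072,0.044,-0.007,-56,50],[0.072,0.044,-0.007,-64,50]]'; python3 -c "
from h import *
to((-58,-262,125),(60,30,150),(200,0,150))"
```

```text
time: 6.4
tool_pos: [-57.4, -262.8, 125.5]
tcp_rot: [-166.3, 3.1, -12.3]
ft_force: [0.5, -0.7, 0.5]
finger_gap: 42.8
t 6.4 q [-107.7  -29.   131.8   -4.3   90.6  -94.6] p [ -57.4 -262.8  125.5] F [ 0.5 -0.7  0.5] gap 42.8
 lean 14.1 az 90.3 toolx [ 0.975 -0.213 -0.055]
(-58, -262, 125) -> [-0.0007 -0.0005  0.0007]
(60, 30, 150) -> [ 0.0508 -0.3087  0.0473]
(200, 0, 150) -> [ 0.1937 -0.3111  0.0399]
```

```bash
for i in 1; do python3 -m jog '[[0.02,-0.3,0,0,50],[0.05,-0.3,0.0,0,50]]'; python3 -m jog '[[0.1,-0.4,0,0,50]]'; python3 -m jog '[[0.1,-0.4,0,0,50]]'; python3 -m jog '[[0.1,-0.4,0,0,50]]'; done | grep tcp_; python3 -c "
from h import *
st()"
```

```text
tcp_rot: [-165.9, 3.1, -12.2]
tcp_rot: [-164.4, 3.4, -12.1]
tcp_rot: [-162.6, 3.9, -12.0]
tcp_rot: [-161.0, 4.5, -11.8]
t 6.9 q [-91.6 -51.2 143.   -0.9 107.6 -79.2] p [  41.8 -150.5  146.8] F [ 0.4 -0.9 -0. ] gap 42.5
 lean 19.5 az 91.1 toolx [ 0.976 -0.204 -0.079]
```

```bash
python3 -c "
from h import *
to((-25,-200,140),(-95,-250,125))"
```

```text
t 6.9 q [-91.6 -51.2 143.   -0.9 107.6 -79.2] p [  41.8 -150.5  146.8] F [ 0.4 -0.9 -0. ] gap 42.5
 lean 19.5 az 91.1 toolx [ 0.976 -0.204 -0.079]
(-25, -200, 140) -> [-0.0546  0.0623 -0.0097]
(-95, -250, 125) -> [-0.1115  0.1285 -0.0118]
```

```bash
(python3 -m jog '[[-0.03,0.035,-0.005,0,50],[-0.057,0.065,-0.01,0,50],[-0.085,0.1,-0.01,0,50],[-0.111,0.128,-0.012,0,50],[-0.08,0.06,0,0,50]]'; for i in 1; do  python3 -m jog '[[0,-0.4,0.1,0,50]]'; python3 -m jog '[[0,-0.4,0.1,0,50]]'; python3 -m jog '[[0,-0.4,0.1,0,50]]'; python3 -m jog '[[0,-0.4,0.1,0,50]]'; done) | grep -A1 tool_pos; python3 -c "
from h import *
st()"
```

```text
tool_pos: [-67.4, -210.5, 122.6]
tcp_rot: [-158.9, 4.3, -11.8]
--
tool_pos: [-54.7, -163.2, 133.6]
tcp_rot: [-158.0, 4.1, -11.6]
--
tool_pos: [-47.2, -128.1, 152.6]
tcp_rot: [-157.0, 3.9, -11.5]
--
tool_pos: [-45.0, -117.2, 160.8]
tcp_rot: [-155.0, 3.9, -11.4]
--
tool_pos: [-42.3, -107.1, 165.3]
tcp_rot: [-153.1, 3.9, -11.3]
t 7.8 q [-112.2  -51.1  143.    -9.2  113.8 -101.8] p [ -42.3 -107.1  165.3] F [-0.4  0.  -0.4] gap 42.7
 lean 27.2 az 86.4 toolx [ 0.978 -0.195 -0.068]
```

```bash
python3 -c "
from h import *
to((-80,-150,160),(-130,-135,165),(300,200,165),(-300,-250,165))"
```

```text
t 7.8 q [-112.2  -51.1  143.    -9.2  113.8 -101.8] p [ -42.3 -107.1  165.3] F [-0.4  0.  -0.4] gap 42.7
 lean 27.2 az 86.4 toolx [ 0.978 -0.195 -0.068]
(-80, -150, 160) -> [-0.0281  0.0473 -0.016 ]
(-130, -135, 165) -> [-0.0803  0.0423 -0.015 ]
(300, 200, 165) -> [ 0.2749 -0.3367  0.1502]
(-300, -250, 165) -> [-0.2242  0.177  -0.0724]
```

```bash
(python3 -m jog '[[-0.028,0.047,-0.016,8,50],[-0.055,0.045,-0.016,16,50],[-0.08,0.042,-0.015,24,50],[-0.08,0.042,-0.015,24,50]]'; python3 -c "
from h import *
st()";   python3 -m jog '[[0.1,-0.4,0.18,0,50]]'; python3 -m jog '[[0.1,-0.4,0.18,0,50]]';python3 -m jog '[[0.1,-0.4,0.18,0,50]]'; ) | grep -v -e finger -e ft_; python3 -c "
from h import *
st()"
```

```text
time: 8.2
tool_pos: [-131.1, -135.5, 165.8]
tcp_rot: [-156.8, 14.4, -33.6]
t 8.2 q [-124.8  -36.3  135.   -14.2  104.4  -89. ] p [-131.1 -135.5  165.8] F [ 1.  -0.2 -0.7] gap 42.5
 lean 27.1 az 86.6 toolx [ 0.807 -0.536 -0.249]
time: 8.3
tool_pos: [-101.4, -107.9, 163.0]
tcp_rot: [-156.4, 14.4, -33.4]
time: 8.4
tool_pos: [-71.0, -92.2, 167.2]
tcp_rot: [-155.3, 14.5, -33.2]
time: 8.5
tool_pos: [-43.1, -91.6, 172.7]
tcp_rot: [-153.7, 14.9, -32.9]
t 8.5 q [-113.7  -51.2  143.   -10.1  116.4  -79.5] p [-43.1 -91.6 172.7] F [-0.  -1.3  0.5] gap 42.9
 lean 29.9 az 84.7 toolx [ 0.811 -0.525 -0.258]
```

```bash
python3 -c "
from h import *
to((-20,-280,330),(150,-380,450))"
```

```text
t 8.5 q [-113.7  -51.2  143.   -10.1  116.4  -79.5] p [-43.1 -91.6 172.7] F [-0.  -1.3  0.5] gap 42.9
 lean 29.9 az 84.7 toolx [ 0.811 -0.525 -0.258]
(-20, -280, 330) -> [ 0.0771  0.0494 -0.2288]
(150, -380, 450) -> [ 0.2366 -0.0319 -0.3746]
```

```bash
python3 -m jog '[[0.016,0.01,-0.046,0,50],[0.032,0.02,-0.092,0,50],[0.048,0.03,-0.138,-5,50],[0.064,0.04,-0.184,-10,50],[0.077,0.049,-0.229,-15,50],[0.11,0.03,-0.26,-20,50],[0.15,0.01,-0.3,-22,50],[0.19,-0.01,-0.335,-22,50]]'; python3 -c "
from h import *
to((350,-300,480),(450,-100,480))"
```

```text
time: 9.3
tool_pos: [91.9, -344.0, 411.4]
tcp_rot: [-150.4, 4.4, -13.0]
ft_force: [-0.3, -0.7, 0.8]
finger_gap: 43.1
t 9.3 q [-87.2  -6.1  87.3   5.1 128.3 -71. ] p [  91.9 -344.   411.4] F [-0.3 -0.7  0.8] gap 43.1
 lean 29.9 az 84.7 toolx [ 0.972 -0.224 -0.077]
(350, -300, 480) -> [ 0.2357 -0.1305 -0.026 ]
(450, -100, 480) -> [ 0.2881 -0.3216  0.0777]
```

```bash
python3 -m jog '[[0.045,-0.025,-0.005,0,50],[0.09,-0.05,-0.01,0,50],[0.135,-0.075,-0.015,0,50],[0.18,-0.1,-0.02,0,50],[0.22,-0.125,-0.02,0,50],[0.25,-0.165,0,0,50],[0.27,-0.21,0.02,0,50],[0.288,-0.255,0.045,0,50]]'; python3 -c "
from h import *
to((700,-20,480))"
```

```text
time: 10.1
tool_pos: [425.6, -183.1, 476.2]
tcp_rot: [-150.4, 4.3, -12.7]
ft_force: [0.3, -0.3, -0.3]
finger_gap: 42.6
t 10.1 q [-46.2  -1.7  76.5  26.6 122.9 -21.1] p [ 425.6 -183.1  476.2] F [ 0.3 -0.3 -0.3] gap 42.6
 lean 29.9 az 84.8 toolx [ 0.973 -0.22  -0.075]
(700, -20, 480) -> [ 0.2308 -0.2014  0.09  ]
```

```bash
python3 -m jog '[[0.037,-0.033,0.015,0,50],[0.075,-0.067,0.03,0,50],[0.112,-0.1,0.045,0,50],[0.15,-0.133,0.06,0,50],[0.19,-0.165,0.075,0,50],[0.23,-0.2,0.09,0,50],[0.275,-0.2,0.09,0,50],[0.32,-0.2,0.09,0,50]]'; python3 -c "
from h import *
to((850,10,480))"
```

```text
time: 10.9
tool_pos: [758.3, -30.5, 477.2]
tcp_rot: [-150.3, 4.3, -12.3]
ft_force: [1.1, -0.7, 0.4]
finger_gap: 42.7
t 10.9 q [-18.9  40.7  24.5  33.4 118.3   9.8] p [758.3 -30.5 477.2] F [ 1.1 -0.7  0.4] gap 42.7
 lean 30.0 az 85.1 toolx [ 0.974 -0.213 -0.075]
(850, 10, 480) -> [ 0.0805 -0.0557  0.0216]
```

```bash
for i in 1; do python3 -m jog '[[0.05,-0.03,0.01,0,50],[0.1,-0.06,0.02,0,50]]'; python3 -m jog '[[0.4,-0.1,0,0,50]]'; python3 -m jog '[[0.4,-0.1,0,0,50]]'; python3 -m jog '[[0.4,-0.1,0,0,50]]'; done | grep -A1 tool_pos;python3 -c "
from h import *
st()"
```

```text
tool_pos: [807.8, -5.1, 473.7]
tcp_rot: [-150.0, 3.4, -12.7]
--
tool_pos: [829.0, 4.8, 451.9]
tcp_rot: [-149.4, 2.7, -13.1]
--
tool_pos: [845.8, 10.2, 440.5]
tcp_rot: [-148.8, 1.4, -13.8]
--
tool_pos: [862.4, 15.6, 431.3]
tcp_rot: [-148.2, -0.1, -14.5]
t 11.4 q [-14.6  59.4   1.4  35.4 114.5  16.3] p [862.4  15.6 431.3] F [-1.1  0.3 -0.5] gap 42.7
 lean 31.8 az 75.4 toolx [ 0.968 -0.25   0.001]
```

```bash
python3 -c "
from h import *
to((620,-180,330),(381,-370,185))"
```

```text
t 11.4 q [-14.6  59.4   1.4  35.4 114.5  16.3] p [862.4  15.6 431.3] F [-1.1  0.3 -0.5] gap 42.7
 lean 31.8 az 75.4 toolx [ 0.968 -0.25   0.001]
(620, -180, 330) -> [-0.1859  0.2657 -0.046 ]
(381, -370, 185) -> [-0.3699  0.5492 -0.0516]
```

```bash
python3 -m jog '[[-0.028,0.04,-0.007,0,50],[-0.056,0.08,-0.014,0,50],[-0.084,0.12,-0.021,0,50],[-0.112,0.16,-0.028,0,50],[-0.14,0.2,-0.035,0,50],[-0.168,0.24,-0.042,0,50],[-0.195,0.28,-0.046,0,50],[-0.223,0.32,-0.046,0,50]]' | head -2; python3 -c "
from h import *
to((381,-370,185))"
```

```text
time: 12.2
tool_pos: [611.8, -183.0, 322.7]
t 12.2 q [-36.7  18.   71.4  30.  102.  -19.1] p [ 611.8 -183.   322.7] F [-0.4 -1.9 -0.5] gap 42.7
 lean 31.9 az 75.4 toolx [ 0.969 -0.246  0.003]
(381, -370, 185) -> [-0.178   0.2747 -0.0093]
```

```bash
python3 -m jog '[[-0.027,0.042,-0.001,0,60],[-0.054,0.084,-0.003,0,60],[-0.081,0.126,-0.004,0,60],[-0.108,0.168,-0.005,0,60],[-0.135,0.21,-0.007,0,60],[-0.162,0.25,-0.008,0,60],[-0.178,0.275,-0.009,0,60]]' | head -2
python3 - <<'E'
from h import *
st()
S=[r.snapshot('top'),r.snapshot('side')]
for n,i in zip(('top','side'),S):
    cv2.imwrite(f'pics/{n}1.png',i['image'][:,:,::-1])
H=dict(tray_grip=86,tray_nose=60,tile_center=69,tray=60,stand_edge=60,hood_entry=60,hood_lip=135,hood=0)
for n in H:
    o=[n]
    for i in S:
        d=r.pinpoint(i,n)
        if d:o.append((np.round(d[0]['uv'],1).tolist(),round(d[0]['conf'],2),onplane(i,d[0]['uv'],H[n]).tolist()))
    print(*o, tri(n,S))
a=S[0]['image'][180:290,150:430,::-1];b=S[1]['image'][150:300,170:450,::-1]
cv2.imwrite('pics/ab1.png',cv2.resize(np.vstack([a,b]),None,fx=2.3,fy=2.3,interpolation=2))
print(r.sense()['time'])
E
```

```text
time: 12.9
tool_pos: [380.1, -369.7, 183.4]
t 12.9 q [-63.   18.3  85.7  20.8 100.3 -49.6] p [ 380.1 -369.7  183.4] F [0.9 0.1 1.3] gap 51.3
 lean 31.9 az 75.6 toolx [ 0.97  -0.245  0.003]
tray_grip ([392.0, 254.6], 0.73, [393.5, -308.6, 86.0]) ([404.2, 196.4], 0.67, [396.8, -300.5, 86.0]) (array([ 396.9, -308.9,   74.9]), [3.5, 3.5])
tray_nose ([335.1, 240.2], 0.75, [436.8, -147.8, 60.0]) ([357.6, 222.6], 0.95, [441.3, -147.9, 60.0]) (array([ 438.1, -146.6,   65. ]), [1.9, 1.9])
tile_center ([353.1, 243.2], 0.65, [427.3, -199.8, 69.0]) ([372.1, 215.7], 0.92, [424.4, -191.4, 69.0]) (array([ 429.4, -201.2,   49.3]), [0.9, 0.9])
tray ([382.4, 210.5], 0.88, [417.5, -230.9, 60.0]) None
stand_edge ([325.1, 240.8], 0.93, [435.1, -118.3, 60.0]) ([355.1, 225.8], 0.55, [439.1, -134.9, 60.0]) (array([ 430.4, -118.7,   95.7]), [2.3, 2.3])
hood_entry ([289.4, 230.1], 0.73, [467.0, -12.7, 60.0]) ([321.1, 240.8], 0.64, [474.1, -29.3, 60.0]) (array([462.2, -16. ,  98.6]), [0.9, 0.9])
hood_lip ([284.6, 227.1], 0.8, [467.5, -4.9, 135.0]) ([311.8, 233.7], 0.76, [482.2, -0.9, 135.0]) (array([472.9,  -1.7, 142.4]), [7.3, 7.3])
hood ([320.5, 252.7], 0.88, [467.3, -20.9, 0.0]) None
14.5
```

View pics/ab1.png

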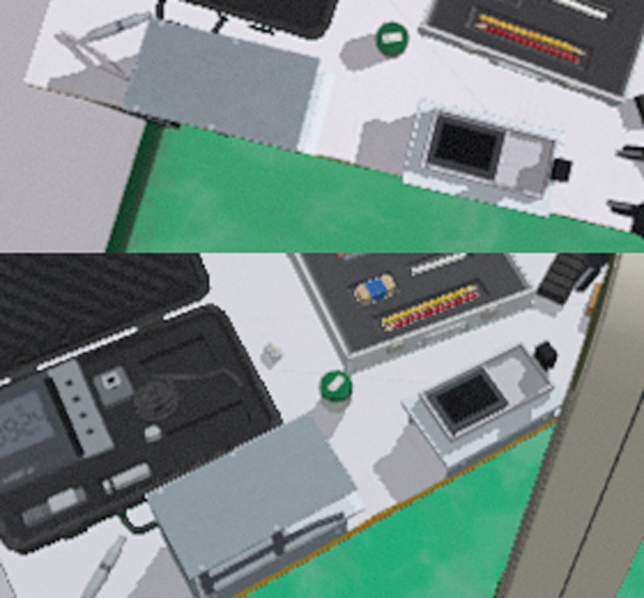

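Run:
```python
from h import *
K=np.array([[379.11928476,0,315.98284909],[0,379.11928476,197.11146565],[0,0,1]])
T=np.array([[-1.99241068e-03,-9.81778819e-01,1.90016794e-01,349.32817],[-9.99992382e-01,2.59391091e-03,2.91685423e-03,-95.0293157],[-3.35659234e-03,-1.90009534e-01,-9.81776507e-01,1181.17470],[0,0,0,1]])
s=dict(K=K,T=T)
a=cv2.imread('pics/top1.png');g=cv2.cvtColor(a,6)
m=(g<60).astype(np.uint8)
n,l,stt,c=cv2.connectedComponentsWithStats(m)
for i in range(1,n):
    x,y=c[i]
    if 330<x<415 and 230<y<275 and stt[i,4]>15: print(stt[i],c[i].round(1),onplane(s,c[i],98),onplane(s,c[i],76))
R=[onplane(s,p,139) for p in((216.1,187.8),(289.1,203.9),(279.1,246.1),(204.3,226.5))]
print(R,[np.linalg.norm(R[i]-R[i-1]).round() for i in range(4)])
d=(R[0]-R[1]+R[3]-R[2]);print('az',np.degrees(np.arctan2(d[1],d[0])),'lip',(R[1]+R[2])/2)
# stand deck corners and tray corners guess
for p in((420,103),(405,184),(558,133),(545,215)):
    q=(p[0]/2.3+150,p[1]/2.3+180);print('stand',onplane(s,q,60))
cv2.imwrite('pics/st.png',cv2.resize(a[215:280,315:405],None,fx=8,fy=8,interpolation=2))
```

```text
[338 232  29  25 446] [352.3 243.4] [ 424.8 -194.6   98. ] [ 426.3 -196.7   76. ]
[389 249   9  10  64] [393.3 253.4] [ 396.3 -310.1   98. ] [ 397.3 -314.5   76. ]
[array([578.5, 189.3, 139. ]), array([531.9, -16.9, 139. ]), array([415. ,   9.1, 139. ]), array([469.2, 216.6, 139. ])] [np.float64(113.0), np.float64(211.0), np.float64(120.0), np.float64(214.0)]
az 76.30643055335149 lip [473.45  -3.9  139.  ]
stand [ 482.5 -140.9   60. ]
stand [ 379.3 -120.8   60. ]
stand [ 443.4 -317.4   60. ]
stand [ 340.4 -296.9   60. ]
```

View pics/st.png

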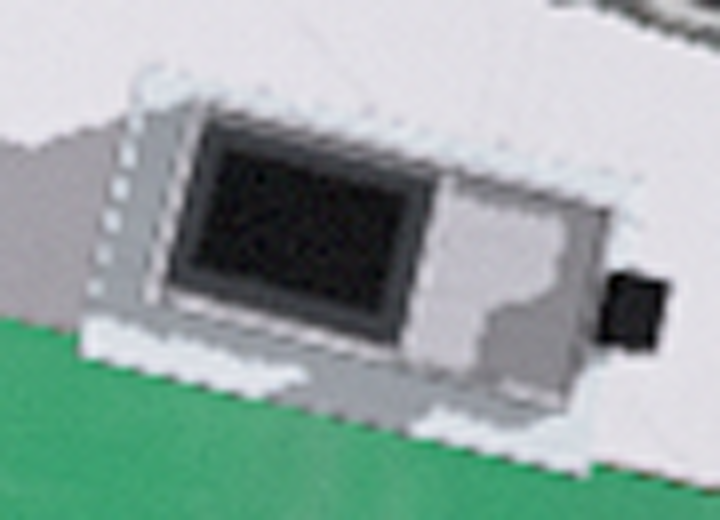

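Run:
```python
from h import *
K=np.array([[379.11928476,0,315.98284909],[0,379.11928476,197.11146565],[0,0,1]])
T=np.array([[-1.99241068e-03,-9.81778819e-01,1.90016794e-01,349.32817],[-9.99992382e-01,2.59391091e-03,2.91685423e-03,-95.0293157],[-3.35659234e-03,-1.90009534e-01,-9.81776507e-01,1181.17470],[0,0,0,1]])
s=dict(K=K,T=T)
f=lambda u,v,z:onplane(s,(u/8+315,v/8+215),z)
A,B,C,D=f(205,105,76),f(150,300,76),f(612,205,76),f(575,405,76)
print(A,B,C,D);d=A-C+B-D;az=np.arctan2(d[1],d[0]);u=np.array([np.cos(az),np.sin(az)])
print('tray az',np.degrees(az),'nose',(A+B)/2,'tail',(C+D)/2,'grip from nose',((A+B)/2)[:2]-169*u,'from tail',((C+D)/2)[:2]-9*u)
print('block top',f(640,310,100),f(635,312,100))
print('stand edge',f(140,75,60),f(85,345,60))
st_,R=st();z=R[:,2]
for h in (86,82):
    G=np.array([395,-310,h]);print('tcp at grip',(G-3*z).round(1),'shift',(R.T@(G-3*z-st_['tool_pos'])/1000).round(4))
```

```text
[ 470.7 -163.6   76. ] [ 400.2 -142.7   76. ] [ 434.  -310.7   76. ] [ 362.6 -294.6   76. ]
tray az 76.04494391623369 nose [ 435.45 -153.15   76.  ] tail [ 398.3  -302.65   76.  ] grip from nose [ 394.69384127 -317.16199811] from tail [ 396.12955368 -311.38436676]
block top [ 395.2 -314.4  100. ] [ 394.5 -312.6  100. ]
stand edge [ 483.7 -140.6   60. ] [ 384.7 -119.5   60. ]
t 14.5 q [-63.   18.3  85.6  20.9 100.3 -49.4] p [ 381.  -370.2  184.6] F [-0.1 -0.3 -0.5] gap 50.9
 lean 31.9 az 75.4 toolx [ 0.969 -0.247  0.003]
tcp at grip [ 394.6 -311.5   88.5] shift [-0.0016 -0.0004  0.1133]
tcp at grip [ 394.6 -311.5   84.5] shift [-0.0016  0.0017  0.1167]
```

```bash
python3 -m jog '[[-0.001,0.005,0.035,0,60],[-0.001,0.005,0.07,0,60],[-0.001,0.005,0.09,0,60],[-0.001,0.005,0.103,0,60],[-0.001,0.005,0.103,0,60]]'
python3 - <<'E'
from h import *
st()
S=[r.snapshot('top'),r.snapshot('side')]
a=S[0]['image'][215:285,320:430,::-1];b=S[1]['image'][150:250,330:440,::-1]
cv2.imwrite('pics/g2.png',cv2.resize(np.vstack([a,b]),None,fx=3.5,fy=3.5,interpolation=2))
E
```

```text
time: 15.0
tool_pos: [392.3, -319.9, 93.1]
tcp_rot: [-148.0, -0.1, -14.2]
ft_force: [-0.0, 1.1, 0.0]
finger_gap: 51.3
t 15.0 q [-59.8  19.5  94.6  21.8  89.9 -50.4] p [ 392.3 -319.9   93.1] F [-0.   1.1  0. ] gap 51.3
 lean 32.0 az 75.7 toolx [ 0.969 -0.246  0.001]
```

View pics/g2.png

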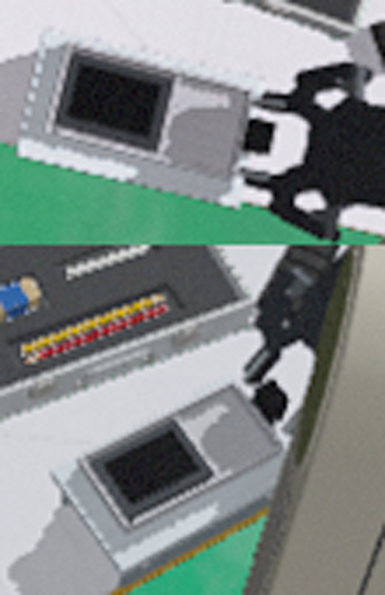

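```bash
python3 -m jog '[[0,0,0,0,20],[0,0,0,0,10],[0,0,0,0,10],[0,0,0,0,5],[0,0,0,0,5],[0,0,0,0,5]]' 60
python3 - <<'E'
from h import *
st()
E
```

```text
time: 15.7
tool_pos: [393.5, -323.7, 96.8]
tcp_rot: [-148.3, -0.4, -14.3]
ft_force: [-0.2, -3.0, 6.5]
finger_gap: 24.7
t 15.7 q [-59.9  19.3  94.3  21.8  90.  -50.3] p [ 393.5 -323.7   96.8] F [-0.2 -3.   6.5] gap 24.7
 lean 31.7 az 75.1 toolx [ 0.969 -0.247  0.007]
```

```bash
python3 -m jog '[[0,-0.0065,0.0085,0,0],[0,-0.015,0.0140,0,0],[0,-0.0235,0.0193,0,0],[-0.001,-0.032,0.0245,0,0],[-0.001,-0.0405,0.0298,0,0],[-0.001,-0.049,0.035,0,0]]' 80
python3 - <<'E'
from h import *
st()
S=[r.snapshot('top'),r.snapshot('side')]
for n in('tray_nose','tray_grip'):print(n,[onplane(i,d[0]['uv'],h) for i in S for d in[r.pinpoint(i,n)] if d for h in [60 if n=='tray_nose' else 86]])
E
```

```text
time: 16.3
tool_pos: [409.1, -269.4, 96.9]
tcp_rot: [-148.7, -0.8, -14.4]
ft_force: [-5.4, -13.0, 21.1]
finger_gap: 24.3
t 16.3 q [-55.8  14.1 100.5  23.4  87.1 -47.4] p [ 409.1 -269.4   96.9] F [ -5.4 -13.   21.1] gap 24.3
 lean 31.3 az 74.4 toolx [ 0.968 -0.249  0.013]
tray_nose [array([453.2, -86.8,  60. ]), array([462.3, -84.7,  60. ])]
tray_grip [array([ 404.6, -256.1,   86. ]), array([ 411.8, -254.4,   86. ])]
```

```bash
python3 -m jog '[[0,-0.0075,0.0065,0,0],[0,-0.016,0.0118,0,0],[0,-0.0245,0.017,0,0],[-0.0005,-0.033,0.0222,0,0],[-0.0005,-0.0415,0.0275,0,0],[-0.0007,-0.05,0.0327,0,0]]' 80
python3 - <<'E'
from h import *
st()
S=[r.snapshot('top'),r.snapshot('side')]
for n in('tray_nose','tray_grip'):print(n,[onplane(i,d[0]['uv'],h) for i in S for d in[r.pinpoint(i,n)] if d for h in [60 if n=='tray_nose' else 86]])
a=S[0]['image'][190:280,240:420,::-1];b=S[1]['image'][150:270,260:440,::-1]
cv2.imwrite('pics/s3.png',cv2.resize(np.vstack([a,b]),None,fx=2.8,fy=2.8,interpolation=2))
E
```

```text
time: 17.2
tool_pos: [424.6, -211.8, 97.2]
tcp_rot: [-148.7, -0.9, -14.4]
ft_force: [-3.2, -7.6, 12.1]
finger_gap: 24.5
t 17.2 q [-51.    9.4 105.9  25.3  84.6 -43.8] p [ 424.6 -211.8   97.2] F [-3.2 -7.6 12.1] gap 24.5
 lean 31.3 az 74.1 toolx [ 0.968 -0.249  0.016]
tray_nose [array([469.3, -29.3,  60. ]), array([475.7, -31.3,  60. ])]
tray_grip [array([ 427.5, -198.5,   86. ]), array([ 427.7, -191.5,   86. ])]
```

View pics/s3.png

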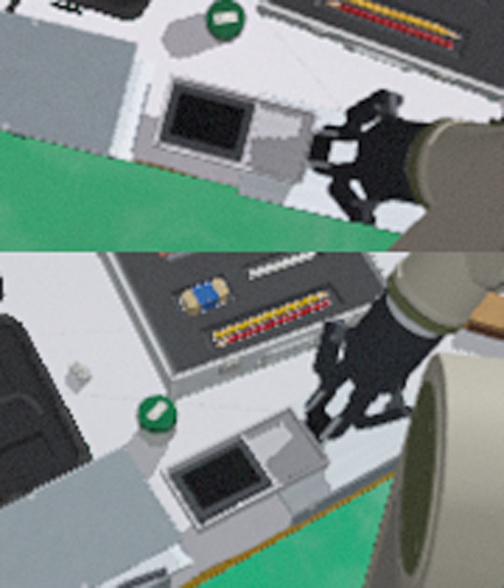

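```bash
python3 -m jog '[[0,-0.0078,0.0061,0,0],[0,-0.0163,0.0113,0,0],[-0.0003,-0.0248,0.0165,0,0],[-0.0005,-0.0333,0.0217,0,0],[-0.0006,-0.0418,0.0270,0,0],[-0.0007,-0.0503,0.0322,0,0]]' 80
python3 - <<'E'
from h import *
st()
S=[r.snapshot('top'),r.snapshot('side')]
for n in('tray_nose','tray_grip','tile_center'):print(n,[onplane(i,d[0]['uv'],h) for i in S for d in[r.pinpoint(i,n)] if d for h in [{'tray_nose':60,'tray_grip':86}.get(n,69)]])
E
```

```text
time: 18.1
tool_pos: [439.7, -153.4, 97.2]
tcp_rot: [-148.6, -1.0, -14.4]
ft_force: [-1.3, -5.2, 5.4]
finger_gap: 24.1
t 18.1 q [-45.6   5.2 110.5  27.3  82.  -39.6] p [ 439.7 -153.4   97.2] F [-1.3 -5.2  5.4] gap 24.1
 lean 31.4 az 73.9 toolx [ 0.968 -0.249  0.018]
tray_nose [array([490. ,  22.6,  60. ]), array([466.2, -18. ,  60. ])]
tray_grip [array([ 433.1, -139.1,   86. ]), array([ 442.2, -130.3,   86. ])]
tile_center [array([468.7, -26. ,  69. ]), array([479.2, -29. ,  69. ])]
```

```bash
python3 -m jog '[[0,-0.0087,0.0050,0,0],[0,-0.0172,0.0102,0,0],[-0.0003,-0.0257,0.0154,0,0],[-0.0005,-0.0342,0.0206,0,0],[-0.0006,-0.0427,0.0260,0,0],[-0.0007,-0.0512,0.0312,0,0]]' 80
python3 - <<'E'
from h import *
st()
E
```

```text
time: 19.1
tool_pos: [453.1, -93.1, 96.9]
tcp_rot: [-148.5, -0.9, -14.3]
ft_force: [-6.4, -5.9, 4.7]
finger_gap: 24.4
t 19.1 q [-39.4   1.7 114.3  29.2  79.3 -34.8] p [453.1 -93.1  96.9] F [-6.4 -5.9  4.7] gap 24.4
 lean 31.5 az 74.3 toolx [ 0.969 -0.247  0.015]
```

```bash
python3 -m jog '[[-0.002,-0.0087,0.0050,0,0],[-0.0025,-0.0172,0.0102,0,0],[-0.003,-0.0257,0.0154,0,0],[-0.0035,-0.0342,0.0206,0,0],[-0.004,-0.0427,0.0260,0,0],[-0.0042,-0.0512,0.0312,0,0]]' 80
python3 - <<'E'
from h import *
st()
S=[r.snapshot('top'),r.snapshot('side')]
for n in('tray_grip','hood_lip'):print(n,[onplane(i,d[0]['uv'],h) for i in S for d in[r.pinpoint(i,n)] if d for h in [{'tray_nose':60,'tray_grip':86}.get(n,135)]])
a=S[0]['image'][160:280,200:360,::-1];b=S[1]['image'][160:300,240:400,::-1]
cv2.imwrite('pics/s4.png',cv2.resize(np.hstack([a,b[:120]]),None,fx=2.5,fy=2.5,interpolation=2))
E
```

```text
time: 19.7
tool_pos: [464.1, -33.3, 97.2]
tcp_rot: [-148.5, -0.9, -14.3]
ft_force: [-0.9, -4.8, 4.2]
finger_gap: 24.1
t 19.7 q [-32.7  -1.5 117.5  31.   76.3 -29.5] p [464.1 -33.3  97.2] F [-0.9 -4.8  4.2] gap 24.1
 lean 31.5 az 74.2 toolx [ 0.969 -0.247  0.016]
tray_grip [array([465.7, -23. ,  86. ]), array([461.6, -17.1,  86. ])]
hood_lip [array([467.2,  -2.4, 135. ]), array([478. ,  -8.2, 135. ])]
```

View pics/s4.png

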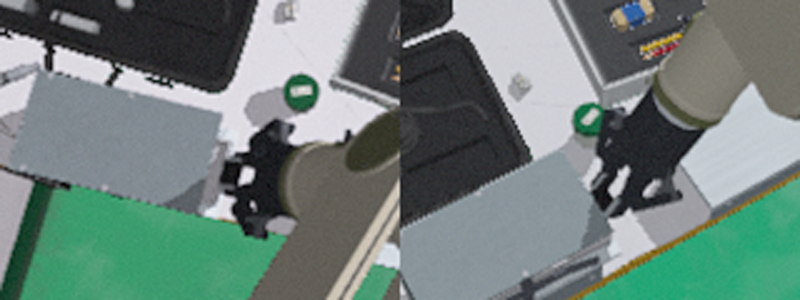

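```bash
python3 -m jog '[[0,-0.0042,0.0025,0,0],[-0.0005,-0.0084,0.005,0,0],[-0.001,-0.0126,0.0076,0,0],[-0.001,-0.0168,0.0101,0,0],[-0.0012,-0.021,0.0126,0,0],[-0.0012,-0.0225,0.0135,0,0]]' 80
python3 - <<'E'
from h import *
st()
E
```

```text
time: 20.6
tool_pos: [468.8, -6.8, 97.2]
tcp_rot: [-148.4, -0.8, -14.2]
ft_force: [-0.9, -3.9, 3.0]
finger_gap: 24.5
t 20.6 q [-29.6  -2.5 118.4  31.8  75.  -27. ] p [468.8  -6.8  97.2] F [-0.9 -3.9  3. ] gap 24.5
 lean 31.6 az 74.4 toolx [ 0.969 -0.246  0.014]
```

```bash
python3 -m jog '[[0,-0.0017,0.001,0,0],[0,-0.0034,0.002,0,0],[-0.0002,-0.0051,0.003,0,0],[-0.0003,-0.0068,0.004,0,0]]' 80|sed -n 2,4p;  python3 -m jog '[[0,-0.0017,0.001,0,0],[0,-0.0034,0.002,0,0]]' 80|sed -n 2,4p
python3 - <<'E'
from h import *
st()
E
```

```text
tool_pos: [470.5, 0.5, 97.2]
tcp_rot: [-148.4, -0.8, -14.2]
ft_force: [-2.1, -6.1, 1.6]
tool_pos: [471.5, 3.8, 97.2]
tcp_rot: [-148.5, -0.9, -14.3]
ft_force: [-3.4, -12.8, 4.7]
t 21.2 q [-28.2  -2.8 118.7  32.   74.3 -25.9] p [471.5   3.8  97.2] F [ -3.4 -12.8   4.7] gap 24.1
 lean 31.5 az 74.3 toolx [ 0.969 -0.246  0.015]
```

```bash
for i in 1; do python3 -m jog '[[0,-0.0017,0.001,0,0],[0,-0.0034,0.002,0,0]]' 80|sed -n 2,4p;  python3 -m jog '[[0,-0.0017,0.001,0,0],[0,-0.0034,0.002,0,0]]' 80|sed -n 2,4p; done
python3 - <<'E'
from h import *
st()
S=[r.snapshot('top'),r.snapshot('side')]
a=S[0]['image'][190:250,240:320,::-1];b=S[1]['image'][190:290,260:360,::-1]
cv2.imwrite('pics/s5.png',np.hstack([cv2.resize(a,(400,300),interpolation=2),cv2.resize(b,(400,400),interpolation=2)[:300]]))
E
```

```text
tool_pos: [472.3, 4.1, 97.2]
tcp_rot: [-148.9, -0.9, -14.2]
ft_force: [-17.2, -36.4, 13.8]
tool_pos: [473.2, 4.2, 97.3]
tcp_rot: [-149.3, -1.0, -14.3]
ft_force: [-10.2, -35.1, 9.9]
t 21.6 q [-27.6  -3.1 118.7  31.4  73.8 -25.1] p [473.2   4.2  97.3] F [-10.2 -35.1   9.9] gap 24.2
 lean 30.7 az 74.0 toolx [ 0.969 -0.246  0.018]
```

View pics/s5.png

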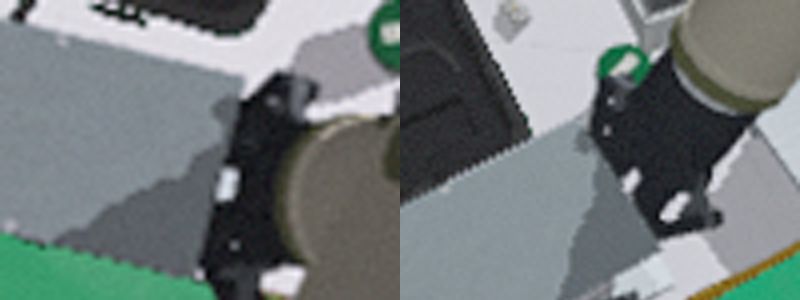

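```bash
python3 - <<'E'
from h import *
s,R=st();F=s['ft_force'];M=s['wrist_torque'];print('M',M)
# line of action: point closest with r x F = M -> r0 = F x M/|F|^2
r0=np.cross(F,M)/F.dot(F)*1000;f=F/np.linalg.norm(F);print('r0',r0,'dir',f,'pitch',M.dot(f))
E
python3 -m jog '[[0,0.0015,-0.0009,0,0],[0,0.003,-0.0018,0,0]]' 80
python3 - <<'E'
from h import *
s,R=st();F=s['ft_force'];M=s['wrist_torque'];print('M',M)
E
```

```text
t 21.7 q [-27.6  -3.1 118.7  31.4  73.7 -25.1] p [473.8   4.   97.3] F [ -9.2 -28.6   6.9] gap 24.5
 lean 30.7 az 73.8 toolx [ 0.969 -0.247  0.019]
M [-2.91937792  1.54852868  0.28248855]
r0 [ -19.64141299  -18.28382596 -102.75700783] dir [-0.2995835  -0.92779874  0.22234935] pitch -0.4993143591368847
time: 21.9
tool_pos: [472.7, 1.3, 97.4]
tcp_rot: [-149.2, -1.1, -14.3]
ft_force: [1.9, 3.4, 1.0]
finger_gap: 24.7
t 21.9 q [-28.   -3.  118.6  31.4  74.  -25.4] p [472.7   1.3  97.4] F [1.9 3.4 1. ] gap 24.7
 lean 30.8 az 73.9 toolx [ 0.969 -0.248  0.018]
M [ 0.80933921 -0.0313368  -0.2665684 ]
```

```bash
python3 -m jog '[[0,0,0,0,40],[0,0,0,0,50],[0,0,0,0,50],[0,-0.001,-0.002,0,50],[0,0.006,-0.008,0,50],[0,0.014,-0.013,0,50],[0,0.022,-0.018,0,50],[0,0.032,-0.023,0,50]]' 40
python3 - <<'E'
from h import *
s,R=st();print(s['wrist_torque'])
S=[r.snapshot('top'),r.snapshot('side')]
for n in('tray_grip','hood_lip'):print(n,[onplane(i,d[0]['uv'],h) for i in S for d in[r.pinpoint(i,n)] if d for h in [{'tray_nose':60,'tray_grip':86}.get(n,135)]])
a=S[0]['image'][190:250,240:320,::-1];b=S[1]['image'][190:290,260:360,::-1]
cv2.imwrite('pics/s6.png',np.hstack([cv2.resize(a,(400,300),interpolation=2),cv2.resize(b,(400,400),interpolation=2)[:300]]))
E
```

```text
time: 22.7
tool_pos: [462.8, -37.9, 100.9]
tcp_rot: [-149.2, -1.1, -14.4]
ft_force: [-0.1, 0.3, -0.3]
finger_gap: 42.8
t 22.7 q [-32.9  -2.3 117.5  30.3  76.5 -29.1] p [462.8 -37.9 100.9] F [-0.1  0.3 -0.3] gap 42.8
 lean 30.8 az 73.8 toolx [ 0.969 -0.248  0.019]
[-0.2461417   0.04678204  0.00082847]
tray_grip []
hood_lip [array([463.3,  -0.8, 135. ]), array([476.5,  -7.1, 135. ])]
```

View pics/s6.png

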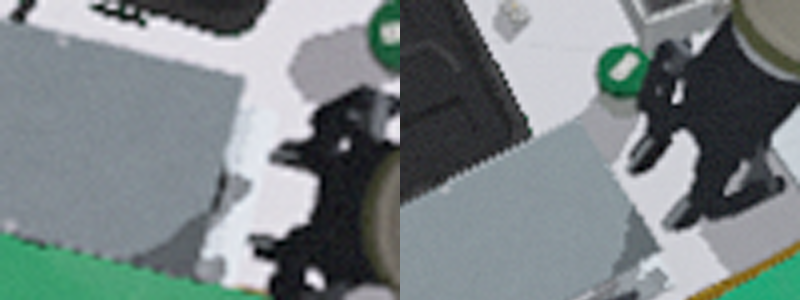

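```bash
python3 -m jog '[[0,0.0013,0.002,0,0],[0,0.0026,0.0043,0,0],[0,0.0026,0.0043,0,0],[0,0.0026,0.0043,0,0],[0,0.0026,0.0043,0,0],[0,-0.0015,0.007,0,0],[0,-0.0055,0.0095,0,0],[-0.0003,-0.0095,0.012,0,0]]' 40; python3 -m jog '[[0,-0.0017,0.001,0,0]]' | grep -e pos -e ft;python3 -m jog '[[0,-0.0017,0.001,0,0]]' | grep -e pos -e ft;python3 -m jog '[[0,-0.0017,0.001,0,0]]' | grep -e pos -e ft
```

```text
time: 23.8
tool_pos: [466.3, -22.3, 95.2]
tcp_rot: [-149.2, -1.0, -14.4]
ft_force: [-0.7, 0.2, 0.3]
finger_gap: -0.1
tool_pos: [466.8, -19.7, 95.2]
ft_force: [1.2, 0.3, -1.0]
tool_pos: [467.4, -17.4, 95.3]
ft_force: [0.3, -0.2, -0.8]
tool_pos: [467.9, -15.5, 95.3]
ft_force: [-0.7, -3.5, 0.1]
```

```bash
for i in 1; do python3 -m jog '[[0,-0.0017,0.001,0,0]]' | grep -e pos -e ft;python3 -m jog '[[0,-0.0017,0.001,0,0]]' | grep -e pos -e ft;python3 -m jog '[[0,-0.0017,0.001,0,0]]' | grep -e pos -e ft; python3 -m jog '[[0,-0.0017,0.001,0,0]]' | grep -e pos -e ft; done
```

```text
tool_pos: [468.5, -13.8, 95.3]
ft_force: [-1.9, -6.8, 0.9]
tool_pos: [469.1, -13.5, 95.3]
ft_force: [-7.0, -18.2, 4.4]
tool_pos: [469.8, -13.7, 95.4]
ft_force: [-6.3, -14.7, 4.1]
tool_pos: [470.4, -13.8, 95.4]
ft_force: [-6.5, -13.5, 3.7]
```

```bash
python3 -m jog '[[-0.0025,-0.001,0.0005,0,0],[-0.0025,-0.004,0.0025,0,0],[-0.0025,-0.006,0.0037,0,0]]' | grep -e pos -e ft -e rot
python3 - <<'E'
from h import *
s,R=st();F=s['ft_force'];M=s['wrist_torque'];print('M',M,np.cross(F,M)/F.dot(F)*1000)
E
```

```text
tool_pos: [470.9, -12.9, 95.6]
tcp_rot: [-150.6, -1.6, -14.5]
ft_force: [-17.5, -46.3, 10.0]
t 24.8 q [-28.9  -3.4 118.7  30.1  73.5 -25.8] p [470.9 -12.9  95.6] F [-17.5 -46.3  10. ] gap -0.3
 lean 29.4 az 72.6 toolx [ 0.968 -0.25   0.028]
M [-6.04601905  2.21726658  0.24217024] [ -13.08959956  -22.02231494 -125.16246925]
```

```bash
python3 -m jog '[[0,0.01,-0.006,0,0],[0,0.03,-0.02,0,0],[0,0.06,-0.04,0,0],[0,0.08,-0.08,0,0],[0,0.08,-0.12,0,0],[0,0.08,-0.16,0,0],[0,0.08,-0.16,0,0]]' | grep -e pos -e ft
python3 - <<'E'
from h import *
st()
S=[r.snapshot('top'),r.snapshot('side')]
H=dict(pot=0,block=0,rack=0,sharpener=0,pen=0,tray_grip=86)
for n in H:print(n,[(round(d[0]['conf'],2),onplane(i,d[0]['uv'],H[n]).tolist()) for i in S for d in[r.pinpoint(i,n)] if d])
a=S[0]['image'][170:270,190:330,::-1];b=S[1]['image'][190:290,220:360,::-1]
cv2.imwrite('pics/s7.png',cv2.resize(np.hstack([a,b]),None,fx=2.8,fy=2.8,interpolation=2))
E
```

```text
tool_pos: [432.8, -159.4, 200.8]
ft_force: [-0.1, -0.4, 0.3]
t 25.5 q [-45.8  -4.9 108.1  25.6  91.2 -34.5] p [ 432.8 -159.4  200.8] F [-0.1 -0.4  0.3] gap -0.0
 lean 29.2 az 71.7 toolx [ 0.967 -0.252  0.036]
pot [(0.59, [574.0, -110.3, 0.0]), (0.47, [569.8, -105.5, 0.0])]
block [(0.64, [392.7, -486.9, -0.0])]
rack [(0.6, [486.9, -490.1, 0.0]), (0.53, [488.3, -501.5, 0.0])]
sharpener [(0.36, [691.5, -88.6, 0.0]), (0.59, [390.6, -478.4, 0.0])]
pen [(0.41, [603.6, 275.8, 0.0]), (0.65, [607.9, 266.1, 0.0])]
tray_grip []
```

View pics/s7.png

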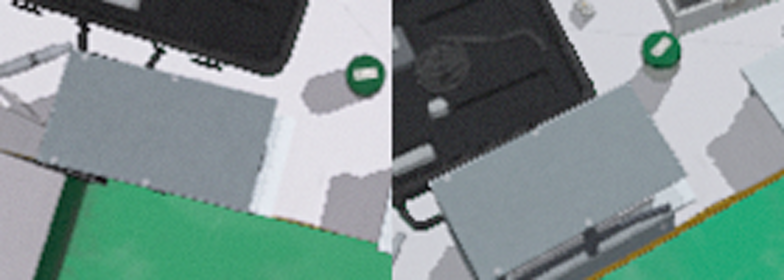

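```bash
python3 -c "
from bench import r
print(r.hand_in())"
```

```text
the job is handed in; nothing more can be done
None
```

The tray is in the hood, pushed against a hard stop, released, and the job is handed in at about 26 s. No verdict is reported, so the result rests on the checks below.

- **Lean:** The moves cannot tilt the tool. I got about 32° of lean by asking for out-of-reach poses near the base and at full stretch. That is less than the 45° suggested.
- **Slide:** I gripped the block slightly behind its middle and slid the tray across the gap with light down-pressure. It stayed near level by the tool's tilt; I estimate the nose was about 40 mm inside when the tail left the stand.
- **End feel, gripped:** The tray stopped at about 36 N, but the gripper was then close to the roof lip, so this stop could have been the lip.
- **End feel, pushed:** To rule that out I let go, backed off and pushed the block with closed fingertips, well clear of the lip. It met a hard stop about 2 mm after first contact. Pressing on to about 50 N moved it less than 1 mm.

**Last checks:**
- The wrist force was near zero after retreating, and the last picture shows the tray fully under the roof with the robot clear.
- The pot was found where it started. The side camera's sharpener reading was a false match; its top-camera reading agrees with the start.
- The rack and sanding block read 12 to 14 mm from their first readings in the top camera. I take this as detector scatter, since nothing went near them.
- The pen readings agree with the start to about 8 mm. I did not check the tweezers again.

**Not confirmed:** The end plate, nose and tile cannot be seen under the roof. The plate's travel, the nose depth (I estimate about 202 mm, give or take 5) and the tile in its nest are inferred from forces and dead reckoning.

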